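# Exchange the jar behind the bottles

### The arm

A 6-joint arm with a two-finger parallel gripper is mounted at the origin on a cart in front of the work surface, level with it; the furniture and walls round the work are solid. World frame = base frame: x ahead of the robot, y to its left, z up, the work surface at z = 0. Lengths are in m, angles in rad, forces in N, time in s.
With the tool pointing down it reaches from about 0.325 to 0.775 m from the base axis. Payload 5.5 kg.
Tool frame: the origin (TCP) lies between the finger pads; the fingertips stand 22 mm ahead of it and the grasp point (between the pads) lies 3 mm ahead of it (finger_overhang is the distance from the TCP to the fingertips, in m); z points along the fingers, y is the line along which they close (so a half turn about z gives the same grasp; the last joint's range is limited). The gripper opens to 88 mm and grips with 3 to 60 N. Pads are 20 mm wide; open, the fingers measure 115 mm over their backs; the gripper's body (75 mm by 178 mm) begins 61 mm behind the grasp point.
Start: joints at [-0.057, 0.091, 1.231, -0, 1.82, -0.057], TCP at [0.6, -0, 0.245] pointing down, gripper open.
Joint ranges: [-2.87, 2.87], [-0.86, 2.18], [0.17, 2.46], [-1.51, 4.65], [0.06, 2.69], [-2.65, 2.65]. Speed limits (rad/s): [2.57, 2.57, 3.01, 3.14, 3.14, 3.14].

### API

Orientations are given as a 3x3 rotation matrix whose columns are the frame's x, y, z axes.
In Python, from plant import * gives the robot as it stands. The module is installed in compiled form; this text tells all that it offers. Calls block until the motion is done:
- move_pose(position, orientation): joint-space move of the TCP to a pose.
- move_straight(position, attitude=None, max_speed=0.15, stop_force=None): straight line of the TCP; attitude=None keeps the orientation; max_speed is the mean speed in m/s. With stop_force (N) it stops when the force on the tool has changed by that much, and returns True; else False.
- goto_joints(angles): joint-space move.
- open_jaws() and close_gripper(force=None): open the fingers fully, or close them until they stop; force is the grip in N (None keeps the last).
- dwell(seconds).
- ik(position, orientation): joint angles nearest the present ones, or None.
- state(): the state.
- capture(name): name is "scene" or "side" or "wrist"; returns a dict with "img" (420x560x3 uint8, red, green, blue), "range_z" (420x560 float32, m along the optical axis (not along the pixel's ray), 0 where there is no reading), "mtx" (3x3 intrinsics, pixels), "R" (3x3) and "t" (3): a world point X has camera coordinates R X + t. Camera axes: x right, y down, z forward; pixel columns grow to the right and rows downward; lengths in m; the calibration is good to about 2 mm. A picture is of the moment at which its call begins.
A pose or a line that the arm cannot do raises PlanningError and nothing moves.
- job_done(): hands the job in; it is judged then, once.
Trained networks look in the newest picture that a camera, given by its name, has taken for a name from the list of things; names that differ only in an ending like _2 or _b are one class to them, and where a whole thing is asked for, a point or a joint stands for the part that bears it (a point fixed in the world has none). Each returns a list of dicts, best first, with "confidence" (0 to 1); they miss things now and then, are a little off and sometimes report something else, mostly with a low value. They report only what shows in the picture. A call takes as long as a camera call.
- boxes_of(camera, thing): "uv" ([column, row] in pixels, amid what is visible of it).
The state is a dict: "time_s": time; "q": joint angles; "qvel": joint speeds; "tau": joint torques, N m; "position": TCP position; "tcp_rot": TCP orientation; "wrist_force": force on the tool from outside, world axes, zero at the start; "torque": the same for the moment, N m; "grip_width": finger opening in m; "finger_force": force on a finger pad.
Only numpy, scipy, OpenCV 4.12 (cv2) and the standard library are available. Lean on these libraries where they do the work, as an engineer would, in place of code of your own. Each camera call takes 0.05 s, during which the arm holds its last target. There are 200 camera calls.

### The job

Swap the squat jar at the back of the wooden bottle stand for the small bottle that stands by itself: first clear the two tall bottles in front of it onto the grey mat, then stand the squat jar in the middle of the round cork coaster and the small bottle on the back seat where the jar was, and only then put the two tall bottles back, each on the very seat it came from. Keep all four upright, and leave the tape roll, the mug and the whitish case alone.

Things in the scene. Friction and masses are not known exactly. Their poses are not given: they have to be found in the camera images.
- tall_bottle_mid (a point): centre (half-way up, 59 mm above its underside) of the tallest bottle: round, white, white cap, 118 mm high, 45 mm diameter at the body, with a narrower neck and cap in look but a plain 45 mm cylinder to the touch all the way up; about 0.16 kg. Starts on one of the two front seats of the stand. z axis up
- brown_bottle_mid (a point): centre (half-way up, 50 mm above its underside) of the second tallest bottle: round, dark brown glass, white cap, 100 mm high, 39 mm diameter, a plain cylinder to the touch all the way up; about 0.13 kg. Starts on the other front seat. z axis up
- squat_jar_mid (a point): centre (half-way up, 23 mm above its underside) of the squat round jar with a wide cap, the lowest and broadest for its height: 46 mm high, 36 mm diameter; about 0.08 kg. Starts on the back seat of the stand, behind the two tall bottles. z axis up
- small_bottle_mid (a point): centre (half-way up, 26 mm above its underside) of the small round bottle with a white cap that stands alone on the green cutting mat (3 mm thick) that covers the right part of the worktop: 52 mm high, 31 mm diameter, a plain cylinder to the touch; about 0.06 kg. z axis up
- stand: low fixed wooden bottle stand, a plywood board 118 x 156 mm, top face 16 mm above the worktop, three round cork seats inlaid flush. Origin: centre of the single back seat (42 mm wide), on the top face. Its -x axis points to its front: the front seats (52 mm wide) are centred at x = -50 mm, y = +40 and -40 mm. A 4.5 mm high lip runs along the back edge, from 27 mm behind the origin. The board reaches x = -82 to +36 mm, y = -78 to +78 mm. z axis up
- mat: fixed grey cloth-covered mat on the worktop, 110 mm along its x, 170 mm along its y, top face 5 mm above the worktop; the side area for the two tall bottles. Origin: centre of its top face; z axis up
- coaster: fixed round cork coaster on the worktop, 80 mm diameter, top face 5 mm above the worktop, on the far right of the free surface. Origin: centre of its top face; z axis up. To the right of it a fixed magnifier lamp (foot near x = 0.52, y = -0.33 m) and a brush carousel (near x = 0.54, y = -0.41 m) stand well over 0.2 m high: swing round them on the robot's side
- tape_mid (a point): centre of a roll of cream masking tape lying flat, 44 mm diameter, 30 mm high; leave alone
- mug_mid (a point): centre (46 mm up) of a blue mug, 92 mm high, 90 mm across, 122 mm with its handle; leave alone
- case_mid (a point): centre of a flat whitish case of small parts, 62 x 87 mm, 26 mm high; leave alone

How it is judged:
By the outcome, as a careful person would: the job done as asked, in the order asked, and still so for the second after the job is handed in, with the robot touching nothing.
It also fails if it takes over 136 s, if anything falls off the work surface, if the arm or the gripper's body presses on something with over 40 N, if the wrist force passes 120 N, or if a joint passes its speed limit or range.

## Working session

There is one attempt and no reset: what is moved stays moved. The work goes in short steps, each a Python script; the robot and the scene stay as the last script left them, time stands still between calls to the robot, and variables do not carry over. Pictures are saved under pics/ and viewed, at most 14 in all, crops included, and the job is handed in when it is done.

```bash
mkdir -p pics; cat > h.py <<'E'
from plant import *
import numpy as np, cv2
def save(c,n): cv2.imwrite(f'pics/{n}.png',c['img'][:,:,::-1])
def world(c,uv,z=None):
    """pixel -> world; by depth, or by intersecting with plane z"""
    K,R,t=c['mtx'],c['R'],c['t']
    d=np.linalg.inv(K)@[uv[0],uv[1],1.]
    if z is None:
        s=c['range_z'][int(round(uv[1])),int(round(uv[0]))]
    else:
        o=-R.T@t; w=R.T@d; s=(z-o[2])/w[2]
    return R.T@(d*s-t)
def cloud(c):
    v,u=np.mgrid[0:420,0:560]; s=c['range_z']
    P=np.stack([u,v,np.ones_like(u)],-1)@np.linalg.inv(c['mtx']).T*s[...,None]
    W=(P-c['t'])@c['R']; W[s==0]=np.nan
    return W
E
python3 - <<'E'
from h import *
np.set_printoptions(precision=3,suppress=True)
for n in ['scene','side']:
    c=capture(n); save(c,n+'0'); print(n,-c['R'].T@c['t'])
    for th in ['tall_bottle_mid','brown_bottle_mid','squat_jar_mid','small_bottle_mid','stand','mat','coaster','tape_mid','mug_mid','case_mid']:
        for r in boxes_of(n,th)[:2]:
            print(th,round(r['confidence'],2),np.array(r['uv']),world(c,r['uv']))
print(state()['time_s'])
E
```

```text
scene [ 0.15  -0.662  0.556]
tall_bottle_mid 0.93 [183.3 221.1] [0.424 0.06  0.075]
brown_bottle_mid 0.72 [166.8 205. ] [0.423 0.147 0.076]
squat_jar_mid 0.54 [199.5 212.7] [0.483 0.103 0.054]
small_bottle_mid 0.79 [245.6 312.8] [ 0.403 -0.223  0.038]
stand 0.81 [196.9 235.7] [0.456 0.073 0.015]
stand 0.5 [340.3 198.2] [ 0.767 -0.081  0.077]
mat 0.98 [263.5 210.1] [0.66  0.091 0.001]
coaster 0.73 [266.2 211. ] [0.66  0.079 0.004]
coaster 0.66 [308.1 259.4] [ 0.618 -0.141  0.001]
tape_mid 0.64 [297.8 188.1] [0.781 0.095 0.025]
tape_mid 0.19 [197.1 233.5] [0.461 0.08  0.015]
mug_mid 0.6 [340.6 197.6] [ 0.77  -0.079  0.077]
mug_mid 0.29 [166.5 206.2] [0.423 0.148 0.072]
case_mid 0.79 [321.6 202.8] [ 0.781 -0.003  0.023]
case_mid 0.28 [297.1 187. ] [0.782 0.1   0.027]
side [-0.002  0.238  0.984]
tall_bottle_mid 0.72 [249.9 276.7] [0.422 0.088 0.114]
brown_bottle_mid 0.85 [216.3 299.9] [0.42  0.168 0.084]
stand 0.83 [231.3 294.9] [0.447 0.128 0.018]
stand 0.51 [250.9 277.7] [0.422 0.087 0.108]
mat 0.9 [206.  218.8] [0.673 0.1   0.006]
tape_mid 0.61 [181.9 183. ] [0.805 0.115 0.011]
case_mid 0.88 [219.5 172.5] [0.783 0.015 0.024]
1.1
```

View pics/scene0.png

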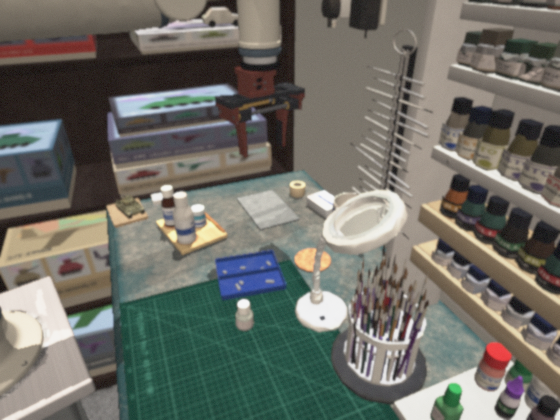

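View pics/side0.png

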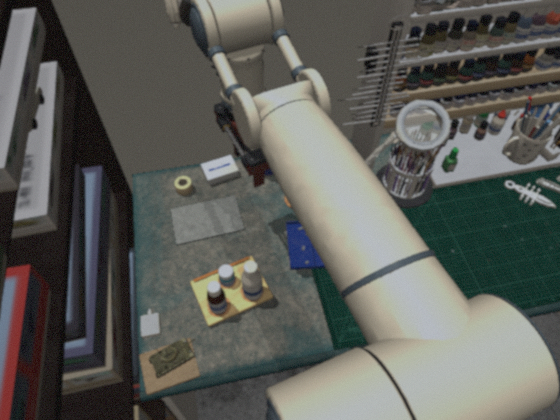

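The scene view shows the stand at (195,232) with both tall bottles in front and the jar at (198,214) behind. The mat is at (266,209), the coaster at (313,260) and the small bottle at (245,315), with the lamp head at (365,220). The side view confirms the layout. Next I'll take wrist looks.

```bash
python3 - <<'E'
from h import *
np.set_printoptions(precision=3,suppress=True)
s=state();print(s['tcp_rot'],s['grip_width'])
c=capture('scene');W=cloud(c)
L=W[190:250,325:405].reshape(-1,3); L=L[(L[:,2]>.15)];print('lamp head',np.nanpercentile(L,[2,50,98],axis=0))
R0=s['tcp_rot']
def look(n):
    c=capture('wrist');save(c,n);np.savez('/tmp/'+n,**c);print(n,-c['R'].T@c['t'],c['R'][2],state()['position'])
    for th in ['tall_bottle_mid','brown_bottle_mid','squat_jar_mid','small_bottle_mid','stand','mat','coaster','tape_mid','case_mid']:
        for r in boxes_of('wrist',th)[:1]:
            if r['confidence']>.4: print(th,round(r['confidence'],2),np.array(r['uv']),world(c,r['uv']))
look('w0')
Rd=np.array([[1,0,0],[0,-1,0],[0,0,-1.]])
for p,n in [((.45,.1,.34),'w1'),((.45,-.15,.30),'w2')]:
    try: move_pose(p,Rd); look(n)
    except PlanningError as e: print(n,e)
print(state()['time_s'])
a=[cv2.imread(f'pics/w{i}.png') for i in (0,1,2)]
a=[cv2.resize(x,(400,300)) for x in a]
cv2.imwrite('pics/wall.png',np.vstack([np.hstack(a[:2]),np.hstack([a[2],a[2]*0])]))
E
```

```text
[[ 0.  1.  0.]
 [ 1. -0. -0.]
 [-0.  0. -1.]] 0.08780538561052188
lamp head [[ 0.452 -0.425  0.17 ]
 [ 0.503 -0.374  0.27 ]
 [ 0.616 -0.324  0.297]]
w0 [0.599 0.074 0.385] [-0.    -0.27  -0.963] [ 0.6   -0.     0.245]
tall_bottle_mid 0.91 [ 69.5 104.9] [0.445 0.08  0.106]
brown_bottle_mid 0.8 [86.8 13.5] [0.448 0.151 0.067]
squat_jar_mid 0.69 [149.2  53.6] [0.494 0.121 0.063]
stand 0.84 [147.5  82.2] [0.475 0.103 0.017]
mat 0.84 [350.2  84.7] [0.674 0.101 0.005]
coaster 0.93 [298.3 301.1] [ 0.626 -0.141  0.005]
tape_mid 0.96 [480.6  69.3] [0.802 0.115 0.007]
w1 [0.523 0.1   0.48 ] [-0.27  -0.    -0.963] [0.45 0.1  0.34]
tall_bottle_mid 0.62 [295.3 191.5] [0.446 0.08  0.128]
brown_bottle_mid 0.86 [222.7 192.4] [0.443 0.155 0.117]
squat_jar_mid 0.61 [262.  143.9] [0.488 0.116 0.064]
small_bottle_mid 0.65 [515.3 207.4] [ 0.408 -0.202  0.044]
mat 0.95 [287.3  14.6] [0.635 0.086 0.007]
coaster 0.74 [477.9  26.8] [ 0.622 -0.143  0.005]
w2 [ 0.523 -0.149  0.441] [-0.269  0.    -0.963] [ 0.45  -0.149  0.301]
tall_bottle_mid 0.85 [ 56.6 203.8] [0.437 0.066 0.102]
brown_bottle_mid 0.96 [ 15.8 190.1] [0.438 0.146 0.043]
squat_jar_mid 0.88 [ 32.5 148.1] [0.487 0.106 0.063]
small_bottle_mid 0.61 [327.1 213.1] [ 0.413 -0.207  0.049]
stand 0.68 [271.3  23.7] [ 0.617 -0.144  0.005]
mat 0.7 [75.6 13.9] [0.627 0.07  0.005]
coaster 0.93 [270.8  23.7] [ 0.617 -0.143  0.005]
case_mid 0.58 [ 75.  151.8] [0.479 0.087 0.017]
5.2
```

View pics/wall.png

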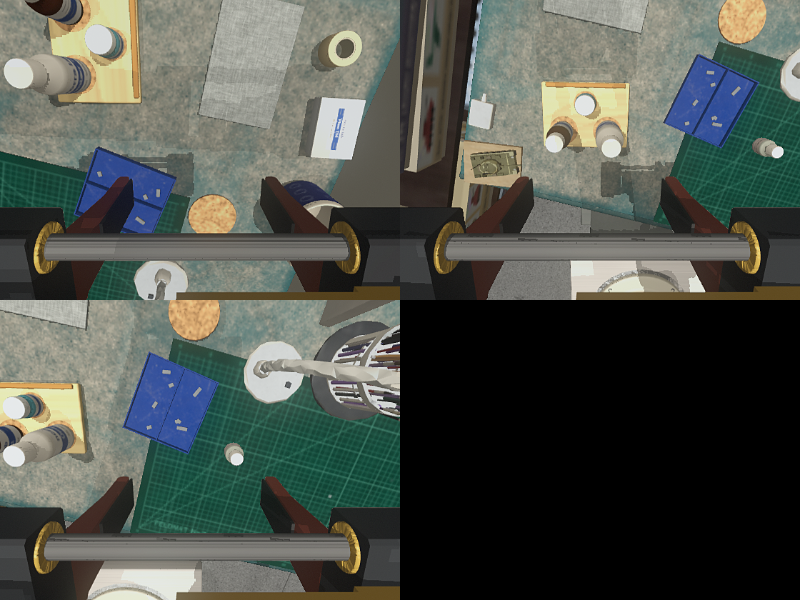

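The wrist views show caps, stand, mat and coaster clearly (w1: stand at about (258,165) at full scale). Now I'll measure cap centres and outlines by cloud.

```bash
python3 - <<'E'
from h import *
np.set_printoptions(precision=4,suppress=True)
for n in ['w0','w1','w2']:
    c=dict(np.load(f'/tmp/{n}.npz'));W=cloud(c);hsv=cv2.cvtColor(c['img'],cv2.COLOR_RGB2HSV)
    print(n)
    def near(x,y,r): return np.hypot(W[...,0]-x,W[...,1]-y)<r
    for nm,x,y,h in [('tall',.442,.08,.134),('brown',.442,.155,.116),('jar',.49,.116,.062),('small',.408,-.205,.055)]:
        m=near(x,y,.035)&(abs(W[...,2]-h)<.004); m[300:]=0
        P=W[m]
        if len(P)>15:
            (cx,cy),r=cv2.minEnclosingCircle(P[:,:2].astype(np.float32)*1000);print(nm,len(P),P.mean(0),[round(v,1) for v in(cx,cy,r)])
    m=(abs(W[...,2]-.016)<.004)&near(.47,.11,.12)&(hsv[...,1]>70)&(hsv[...,0]<30)
    for nm,m in [('stand',m),('mat',near(.67,.1,.14)&(hsv[...,1]<25)&(abs(W[...,2]-.005)<.0025)),('coaster',near(.622,-.142,.06)&(hsv[...,0]<25)&(hsv[...,1]>90)&(W[...,2]<.015))]:
        m[330:]=0; m=cv2.morphologyEx(m.astype(np.uint8),cv2.MORPH_OPEN,np.ones((3,3)))>0
        P=W[m]
        if len(P)<50: continue
        rect=cv2.minAreaRect((P[:,:2]*1000).astype(np.float32));print(nm,len(P),P.mean(0),rect)
        uv=np.argwhere(m);print('   rows/cols',uv.min(0),uv.max(0))
E
```

```text
w0
tall 1570 [0.4332 0.0807 0.1342] [432.4, 80.6, 14.8]
jar 1376 [0.4849 0.1204 0.0624] [484.5, 120.5, 16.9]
stand 6300 [0.4648 0.0942 0.0167] ((461.54156494140625, 109.42499542236328), (131.5164031982422, 117.91773223876953), 89.08393859863281)
   rows/cols [ 0 67] [144 197]
mat 18557 [0.673  0.0998 0.0056] ((671.9832763671875, 97.44597625732422), (169.8240509033203, 109.96957397460938), 78.13714599609375)
   rows/cols [  0 278] [180 425]
coaster 2920 [ 0.6241 -0.1402  0.0056] ((624.7452392578125, -139.0681915283203), (70.49068450927734, 78.55847930908203), 89.35845947265625)
   rows/cols [272 264] [325 330]
w1
tall 614 [0.4326 0.0805 0.1343] [431.9, 80.6, 14.1]
brown 530 [0.4343 0.1629 0.1163] [433.6, 163.2, 13.9]
jar 649 [0.4846 0.1202 0.0624] [484.4, 120.3, 16.5]
small 262 [ 0.4045 -0.2101  0.055 ] [404.2, -211.2, 11.0]
stand 3780 [0.4539 0.1114 0.0167] ((452.5717468261719, 116.58537292480469), (110.87981414794922, 146.85887145996094), 3.8033292293548584)
   rows/cols [121 206] [206 319]
mat 4348 [0.6334 0.0906 0.0056] ((641.065185546875, 103.60235595703125), (170.59303283691406,
[... 212 characters left out ...]
)
   rows/cols [  0 445] [ 60 512]
w2
tall 831 [0.4325 0.0789 0.1341] [432.0, 80.1, 14.6]
jar 862 [0.4847 0.1187 0.0622] [484.8, 119.6, 17.3]
small 280 [ 0.4048 -0.2112  0.0552] [404.1, -211.5, 10.7]
stand 2186 [0.4537 0.0929 0.0166] ((460.44183349609375, 111.81611633300781), (138.36639404296875, 116.83332824707031), 89.4261474609375)
   rows/cols [117   0] [214 119]
mat 3264 [0.6265 0.0751 0.0056] ((622.0248413085938, 85.451171875), (136.26437377929688, 39.34083557128906), 89.34159088134766)
   rows/cols [0 0] [ 39 123]
coaster 3396 [ 0.6165 -0.1441  0.0056] ((613.0035400390625, -144.19032287597656), (78.20382690429688, 56.25657272338867), 89.89066314697266)
   rows/cols [  0 236] [ 56 307]
```

```bash
cat >> h.py <<'E'
R0=np.array([[0,1,0],[1,0,0],[0,0,-1.]])
O=np.array([.4838,.1203]); a=np.deg2rad(-1.3); S=np.array([[np.cos(a),-np.sin(a)],[np.sin(a),np.cos(a)]])
SEAT_T=O+S@[-.05,-.04]; SEAT_B=O+S@[-.05,.04]
MAT_T=np.array([.664,.058]); MAT_B=np.array([.680,.1365]); COAST=np.array([.6247,-.1440])
UP=.215
def pick(xy,base,g,force=15,up=UP):
    """grasp g above the underside, which stands at height base"""
    z=base+g+.003
    move_straight([*xy,up],R0,.3); move_straight([*xy,z],None,.15)
    close_gripper(force); w=state()['grip_width']
    move_straight([*xy,up],None,.15); s=state()
    print('pick',w,s['grip_width'],s['finger_force'],s['time_s'])
def place(xy,base,g,up=UP):
    z=base+g+.003
    move_straight([*xy,up],None,.3); move_straight([*xy,z+.006],None,.15)
    dwell(.2)
    hit=move_straight([*xy,z-.003],None,.02,stop_force=2.5); p=state()['position']
    open_jaws(); move_straight([*xy,up],None,.15)
    print('place',hit,p-[*xy,z],state()['time_s'])
E
python3 - <<'E'
from h import *
print(SEAT_T,SEAT_B)
move_pose([.432,.0806,UP],R0); print(state()['q'])
pick([.432,.0806],.016,.084); place(MAT_T,.005,.084)
c=capture('wrist');save(c,'p1');np.savez('/tmp/p1',**c)
c=capture('scene');save(c,'p1s')
E
```

```text
[0.43290538 0.08144466] [0.43472036 0.16142407]
[ 1.06316647e-01 -3.49601261e-01  1.68593253e+00 -4.18933762e-04
  1.80457038e+00  1.08468337e-01]
pick 0.04499718897480494 0.0446505417154253 14.989097714424133 8.9833
place True [ 4.30828474e-04  2.10248561e-06 -2.31693042e-04] 13.2083
```

View pics/p1.png

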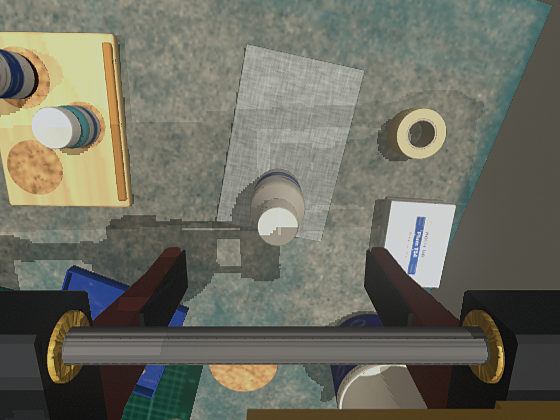

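The tall bottle is upright on the mat, with its cap at (278,226). The empty front seat shows at (35,166), and I'll measure it from this view. Next: brown, then the jar.

```bash
python3 - <<'E'
from h import *
def seat(n,xy,r):
    c=dict(np.load(f'/tmp/{n}.npz'));W=cloud(c);b=c['img'].astype(int)
    hsv=cv2.cvtColor(c['img'],cv2.COLOR_RGB2HSV)
    k=np.hypot(W[...,0]-xy[0],W[...,1]-xy[1])<r*1.4
    k&=abs(W[...,2]-.016)<.004
    t,_=cv2.threshold(c['img'][...,1][k].reshape(-1,1),0,255,cv2.THRESH_OTSU)
    m=(k&(c['img'][...,1]<=t)).astype(np.uint8)
    m=cv2.morphologyEx(cv2.morphologyEx(m,cv2.MORPH_CLOSE,np.ones((5,5))),cv2.MORPH_OPEN,np.ones((5,5)))
    P=W[m>0][:,:2]; lo,hi=np.percentile(P,[.5,99.5],axis=0); print('seat',n,P.mean(0),(lo+hi)/2,hi-lo,xy)
seat('p1',SEAT_T,.026)
pick([.4338,.163],.016,.074); place(MAT_B,.005,.074)
move_straight([.47,.06,.25],None,.3)
c=capture('wrist');save(c,'p2');np.savez('/tmp/p2',**c)
seat('p2',SEAT_T,.026);seat('p2',SEAT_B,.026)
W=cloud(c);k=(np.hypot(W[...,0]-.4845,W[...,1]-.1203)<.03)&(abs(W[...,2]-.062)<.004);print('jar',W[k].mean(0))
E
```

```text
seat p1 [nan nan] [nan nan] [nan nan] [0.43290538 0.08144466]
pick 0.03878777383162699 0.03882056859812435 14.988829493522644 17.0417
place True [ 4.00267561e-04 -1.33446128e-05 -2.19493879e-04] 21.5333
seat p2 [nan nan] [nan nan] [nan nan] [0.43290538 0.08144466]
seat p2 [nan nan] [nan nan] [nan nan] [0.43472036 0.16142407]
jar [0.4840456  0.12071036 0.06233917]
```

View pics/p2.png

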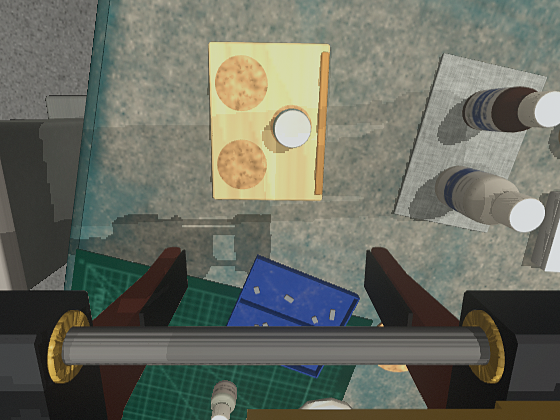

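Both tall bottles are upright on the mat, and both empty seats show clearly at (241,82) and (242,164). I'll redo the seat fit NaN-safe and move the jar.

```bash
cat >> h.py <<'E'
def seat(n,xy,r):
    c=dict(np.load(f'/tmp/{n}.npz'));W=cloud(c);g=c['img'][...,1]
    k=(np.hypot(W[...,0]-xy[0],W[...,1]-xy[1])<r*1.35)&(abs(W[...,2]-.016)<.004)
    t,_=cv2.threshold(g[k].reshape(-1,1),0,255,cv2.THRESH_OTSU)
    m=(k&(g<=t)).astype(np.uint8)
    m=cv2.morphologyEx(cv2.morphologyEx(m,cv2.MORPH_CLOSE,np.ones((5,5))),cv2.MORPH_OPEN,np.ones((5,5)))
    P=W[(m>0)&k][:,:2]; lo,hi=np.percentile(P,[.5,99.5],axis=0)
    print('seat',n,P.mean(0).round(4),((lo+hi)/2).round(4),(hi-lo).round(4),np.round(xy,4))
E
python3 - <<'E'
from h import *
seat('p2',SEAT_T,.026);seat('p2',SEAT_B,.026);seat('p1',SEAT_T,.026)
pick([.4842,.1205],.016,.029); place(COAST,.005,.029)
move_straight([.54,.0,.25],None,.3)
c=capture('wrist');save(c,'p3');np.savez('/tmp/p3',**c)
seat('p3',O,.021)
W=cloud(c);k=(np.hypot(W[...,0]-COAST[0],W[...,1]-COAST[1])<.03)&(abs(W[...,2]-.051)<.004);print('jar',W[k].mean(0))
E
```

```text
seat p2 [0.4331 0.0825] [0.4308 0.0819] [0.0547 0.049 ] [0.4329 0.0814]
seat p2 [0.4349 0.1625] [0.435  0.1623] [0.0495 0.0491] [0.4347 0.1614]
seat p1 [0.4334 0.0825] [0.4317 0.082 ] [0.0548 0.0494] [0.4329 0.0814]
pick 0.035605884465163676 0.035593541404885395 14.999871701002121 26.2583
place True [ 2.17977383e-04 -6.96062922e-05 -3.18377305e-04] 31.5583
seat p3 [0.4843 0.1213] [0.4844 0.1213] [0.0403 0.0398] [0.4838 0.1203]
jar [ 0.62330777 -0.13770348  0.05099413]
```

View pics/p3.png

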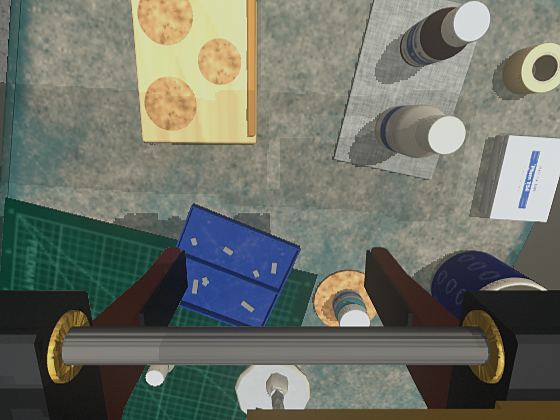

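The jar is on the coaster near (350,300), partly hidden by the gripper rail. The seats sit about 0.8 mm higher in y than I estimated, so I'll update them, check the jar from closer, then move the small bottle.

```bash
sed -i 's/^O=np.array(\[.4838,.1203\])/O=np.array([.4842,.1210])/' h.py; python3 - <<'E'
from h import *
move_straight([.60,-.15,.25],None,.3)
c=capture('wrist');save(c,'p4');np.savez('/tmp/p4',**c)
W=cloud(c);hsv=cv2.cvtColor(c['img'],cv2.COLOR_RGB2HSV)
d=np.hypot(W[...,0]-COAST[0],W[...,1]-COAST[1])
k=(d<.03)&(abs(W[...,2]-.051)<.004);print('jar',W[k].mean(0))
k=(d<.06)&(abs(W[...,2]-.005)<.003)&(hsv[...,0]<25)&(hsv[...,1]>80);k=cv2.morphologyEx(k.astype(np.uint8),cv2.MORPH_OPEN,np.ones((3,3)))>0
P=(W[k][:,:2]*1000).astype(np.float32);print('coaster',cv2.minAreaRect(P),cv2.minEnclosingCircle(P))
move_straight([.5,-.12,.25],None,.3)
pick([.4043,-.2113],.003,.031,10)
move_straight([.45,-.08,UP],None,.3)
place(O,.016,.031)
move_straight([.49,.06,.25],None,.3)
c=capture('wrist');save(c,'p5');np.savez('/tmp/p5',**c);W=cloud(c)
k=(np.hypot(*(W[...,:2]-O).transpose(2,0,1))<.03)&(abs(W[...,2]-.068)<.004);print('small',W[k].mean(0),O)
for n,xy,h in [('tall',MAT_T,.123),('brown',MAT_B,.105)]:
    k=(np.hypot(*(W[...,:2]-xy).transpose(2,0,1))<.03)&(abs(W[...,2]-h)<.004);print(n,W[k].mean(0),xy,k.sum())
seat('p5',SEAT_T,.026);seat('p5',SEAT_B,.026)
cv2.imwrite('pics/p45.png',np.hstack([cv2.resize(cv2.imread(f'pics/p{i}.png'),(400,300)) for i in (4,5)]))
E
```

```text
jar [ 0.62396267 -0.14343506  0.05125646]
coaster ((624.9166870117188, -143.62591552734375), (78.14915466308594, 78.11902618408203), 89.47834777832031) ((624.6107177734375, -143.82940673828125), 39.935997009277344)
pick 0.030564282415493138 0.030716364535033062 9.999971240758896 37.75
place True [ 1.88716289e-04  4.15505285e-05 -4.86995379e-04] 43.2333
small [0.48360037 0.12093764 0.06830713] [0.4842 0.121 ]
tall [0.66230734 0.05874652 0.12307671] [0.664 0.058] 1097
brown [0.67819596 0.13712274 0.10509529] [0.68   0.1365] 1126
seat p5 [0.4335 0.0827] [0.4336 0.0822] [0.0496 0.0494] [0.4333 0.0821]
seat p5 [0.4346 0.1626] [0.4334 0.1624] [0.0527 0.0489] [0.4351 0.1621]
```

View pics/p45.png

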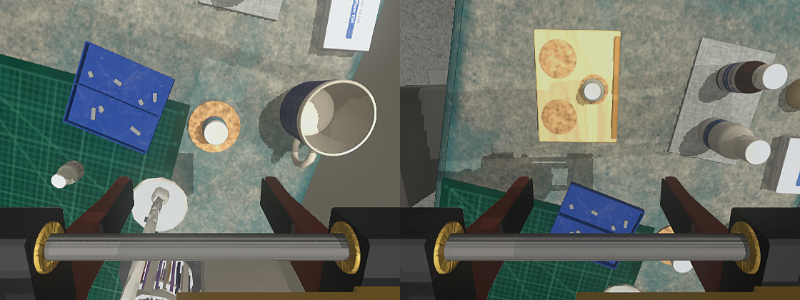

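The jar is centred on the coaster and the small bottle is upright on the back seat. Now the tall bottles go back, brown first.

```bash
python3 - <<'E'
from h import *
pick(MAT_B,.005,.074); place(SEAT_B,.016,.074)
pick(MAT_T,.005,.084); place(SEAT_T,.016,.084)
move_straight([.5,.04,.29],None,.3)
c=capture('wrist');save(c,'p6');W=cloud(c)
for n,xy,h in [('tall',SEAT_T,.134),('brown',SEAT_B,.116),('small',O,.068)]:
    k=(np.hypot(*(W[...,:2]-xy).transpose(2,0,1))<.03)&(abs(W[...,2]-h)<.004);print(n,W[k].mean(0),xy,k.sum())
c=capture('scene');save(c,'p6s')
cv2.imwrite('pics/p66.png',np.hstack([cv2.resize(cv2.imread(f'pics/p6{i}.png'),(400,300)) for i in ('','s')]))
E
```

```text
pick 0.038957724472845116 0.03879690362319515 14.9873086810112 47.3833
place True [ 4.15816486e-04  7.51868957e-05 -4.31910471e-04] 51.725
pick 0.04464083257736829 0.044964528991077043 14.992752224206924 55.3833
place True [ 3.90236883e-04  3.68314606e-05 -3.92411033e-04] 59.475
tall [0.43350757 0.08262052 0.1342646 ] [0.43330538 0.08214466] 954
brown [0.43528714 0.16250376 0.11629412] [0.43512036 0.16212407] 985
small [0.48366091 0.12086894 0.06836346] [0.4842 0.121 ] 391
```

View pics/p66.png

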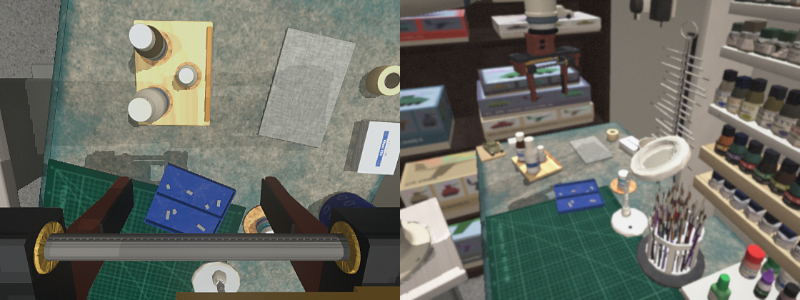

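All four stand upright where they belong, and the mat is empty. I'm handing the job in.

```bash
python3 -c "
from plant import *
print(job_done(), state()['time_s'])"
```

```text
the job is handed in; nothing more can be done
the job is handed in; nothing more can be done
```

The swap is done and handed in after about 60 s: the jar is on the coaster, the small bottle is on the back seat, and both tall bottles are back on their own seats, each upright and within about 1 mm of centre by the wrist camera.

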